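Pack a soap-and-twine gift set

ROBOT

A 6-joint arm with a two-finger parallel gripper is mounted at the origin on the work surface. World frame = base frame: x ahead of the robot, y to its left, z up, the work surface at z = 0. Lengths are in m, angles in rad, forces in N, time in s.
With the tool pointing down it reaches from about 0.35 to 0.775 m from the base axis. Payload 7.3 kg.
Tool frame: the origin (TCP) lies between the finger pads; the fingertips stand 8 mm ahead of it and the grasp point (between the pads) lies 11 mm behind it; z points along the fingers, y is the direction in which the jaws open and shut (so a half turn about z gives the same grasp; the last joint's range is limited). The gripper opens to 92 mm and grips with 3 to 60 N. Pads are 19 mm wide; open, the fingers measure 130 mm over their backs; the gripper's body (75 mm by 190 mm) begins 47 mm behind the grasp point.
Start: joints at [-1.308, 0.342, 1.524, -0, 1.275, -0.146], TCP at [0.209, -0.482, 0.235] pointing down, gripper open.
Joint ranges: [-2.53, 2.53], [-0.77, 2.02], [0.04, 2.7], [-1, 4.14], [0.28, 2.66], [-3.11, 3.11]. Speed limits (rad/s): [2.57, 2.57, 3.14, 3.14, 3.14, 3.14].

INTERFACE

Orientations are given as a 3x3 rotation matrix whose columns are the frame's x, y, z axes.
In Python, from bench import robot gives the robot as it stands.
- The arm moves only by the shell command python3 -m jog 'ROWS' [OPENING]. ROWS is JSON, a list of rows, each a list of 2 entries, a list of its own where there are three numbers: the shift along the tool's x, y, z in mm, then the turn, a rotation vector about the tool's x, y, z in degrees. In form: [[[tx, ty, tz], [rx, ry, rz]], ...]. A call has exactly 10 rows; each row is the pose to reach, as a shift and turn from the pose commanded when the call began, along the tool's axes at that moment; what a row does not reach only later rows make up. A row lasts 1/10 s, in which the tool goes at most 50 mm and 8.59 degrees, less where a joint would pass 70% of its speed; a pose out of reach is approached as far as the arm can. A call with a gripper value outside its range is refused whole. OPENING is the closure, from 0 (fully open) to 1 (shut), set as the call begins (- or left out, the last holds). The fingers move at their own pace and stop on an object; the grip force is fixed at half the most. Time passes only in rows, so rows that repeat a pose let the fingers close, or fill a call up. It gives the time, the measured TCP pose, the force and the opening at its end, in the units of the state.
- robot.read_state(): the state, without advancing time (a new reading comes with each control period).
- robot.read_camera(name): name is "scene" or "side" or "wrist"; returns the picture (384x512x3 uint8, red, green, blue); there is no depth.
- robot.camera_info(name): a dict with "intrinsics" (3x3 intrinsics, pixels), "R" (3x3) and "t" (3): a world point X has camera coordinates R X + t. Camera axes: x right, y down, z forward; pixel columns grow to the right and rows downward; lengths in m; the calibration is good to about 2 mm. A picture is of the moment at which its call begins: read the wrist's pose just before it. camera_info takes no time and is no camera call; for the wrist camera it gives the pose at the moment of the call.
- robot.hand_in(): hands the job in, once; it reports no verdict.
The state is a dict: "time": time; "qpos": joint angles; "joint_vel": joint speeds; "joint_torque": joint torques, N m; "tcp_pos": TCP position; "tcp_rot": TCP orientation; "ft_force": force on the tool from outside, world axes, zero at the start; "moment": the same for the moment, N m; "gripper_width": opening from 0.0 (shut) to 1.0 (fully open).
Only numpy, scipy, OpenCV 4.12 (cv2) and the standard library are available. Lean on these libraries where they do the work, as an engineer would, in place of code of your own. Each camera call takes 0.05 s, during which the arm holds its last target.

TASK

Help me pack this gift set: slide the roll of twine up off its post and stand it upright in the narrow bay of the open gift box, and let it go. Then lift the dished wooden tray by its bow handle with the loose soap ball in it, turn it through about a quarter turn so that its long side lies along the box, and finish holding it squarely over the wide bay, level and still, its underside about a hand's breadth above the rim and touching nothing else, so that I can line the box and take it from you. Carry it level and smoothly so that the ball stays in the middle of its hollow, and leave the other things on the counter where they are.

Things in the scene. Friction and masses are not known exactly. Their poses are not given: they have to be found in the camera images.
- roll_center (a point): centre (half-way up, on the axis) of the roll of jute twine: a wound cylinder Ø 60 x 62 mm with a Ø 22 mm hole through its cardboard core, about 0.11 kg (varies); z along its axis. It starts standing on the twine stand with the post through its core.
- stand_post (a point): tip of the twine stand's upright steel post, Ø 12 mm, z up. The stand is fixed: a round dark foot Ø 100 x 14 mm, on which the roll rests, and the post rising 70 mm from the foot, so that it ends 8 mm above the top of the roll and 84 mm above the counter.
- roll: the same roll of twine; origin at the centre of its underside, z along its axis
- tray: oblong beech tray 190 mm long (x) x 130 mm wide (y) x 21 mm thick, about 0.28 kg (varies), origin at the centre of its underside, z up. In its middle is a round dished hollow Ø 106 mm: a shallow cone (8 degrees) out to radius 40 mm, then a steeper edge. A wooden bow handle arches across the middle of the tray in its y-z plane from one long side to the other.
- tray_hollow (a point): lowest point of the tray's hollow, at its centre, 8 mm above the tray's underside; axes as the tray's
- tray_grip (a point): middle of the bow handle's straight top bar, 118 mm above the tray's underside and right above the hollow; axes as the tray's. The bar is 14 mm wide along the tray's x (grip it across this width), 11 mm high and straight for 68 mm along the tray's y. The top of the soap ball lies 58 mm below the bar's underside.
- ball_center (a point): centre of the loose soap ball, Ø 46 mm, about 0.055 kg (varies), resting in the middle of the tray's hollow (its centre 23 mm above the hollow's lowest point)
- box: open kraft-board gift box, fixed to the counter, outside 305 mm long (x) x 160 mm wide (y) x 55 mm high, walls, floor and divider 5 mm; origin at the centre of its underside, z up. A full-height divider across it makes a wide bay (towards -x) and a narrow bay (towards +x). Fixed shop equipment stands along the far edge and the sides of the counter, the highest a crate of brushes to the right of the robot, some 190 mm high.
- box_wide (a point): centre of the wide bay's floor: the bay is 210 mm (x) x 150 mm (y) inside, its floor 5 mm above the counter, the rim 50 mm above this point; axes as the box's
- box_narrow (a point): centre of the narrow bay's floor: the bay is 80 mm (x) x 150 mm (y) inside, its floor 5 mm above the counter, the rim 50 mm above this point; axes as the box's
- brush_a: bystander: dish brush standing bristles down, knob up, Ø 52 x 85 mm, beside the twine stand on the robot's side (origin at the underside)
- brush_b: bystander: a second such dish brush, towards the robot (origin at the underside)
- brush_c: bystander: a third such dish brush, beyond the gift box (origin at the underside)
- nail_brush: bystander: wooden nail brush 90 x 42 x 34 mm, lying on its bristles (origin at the underside)
- jar: bystander: glass jar with metal lid, Ø 68 x 85 mm (origin at the underside)
- soap_bar: bystander: paper-banded soap bar 52 x 80 x 26 mm beside the twine stand on the side away from the robot (origin at the underside)
- long_brush: bystander: long-handled wooden dish brush, 210 mm long, lying nearest the robot (origin at the underside)
- ball: the same soap ball; its own origin turns with it as it rolls, so use its centre
Mind the look-alikes: they are no part of the job. Leave any black look-alike of the roll alone.

How it is judged:
By the outcome, as a careful person would: the job done as asked, in the order asked, and still so for the second after the job is handed in, while the arm keeps its last pose, push and grip.
It also fails if it takes over 70 s, if anything falls off the work surface, if the arm or the gripper's body presses on something with over 40 N, if the wrist force passes 120 N, or if a joint passes its speed limit or range.

## Working session

There is one attempt and no reset: what is moved stays moved. The work goes in short steps, Python scripts to look and compute and a shell command to move; the robot and the scene stay as the last step left them, time stands still between calls to the robot, and variables do not carry over. Pictures are saved under pics/ and viewed, and the job is handed in when it is done.

```bash
ls; mkdir -p pics
cat > h.py <<'E'
import numpy as np, cv2, json
from bench import robot
def shot(name,fn):
    info=robot.camera_info(name); im=robot.read_camera(name)
    cv2.imwrite('pics/'+fn+'.png',im[:,:,::-1]); np.savez('pics/'+fn+'.npz',im=im,K=np.array(info['intrinsics']),R=np.array(info['R']),t=np.array(info['t']))
    return im
def load(fn):
    d=np.load('pics/'+fn+'.npz'); return d['im'],d['K'],d['R'],d['t']
def ray(fn,u,v):
    _,K,R,t=load(fn); d=R.T@np.linalg.solve(K,[u,v,1.]); return -R.T@t,d
def onz(fn,u,v,z):
    o,d=ray(fn,u,v); return o+d*(z-o[2])/d[2]
def proj(fn,X):
    _,K,R,t=load(fn); c=K@(R@np.asarray(X)+t); return c[:2]/c[2]
def tri(*obs):
    A=np.zeros((3,3));b=np.zeros(3)
    for fn,u,v in obs:
        o,d=ray(fn,u,v); d=d/np.linalg.norm(d); P=np.eye(3)-np.outer(d,d); A+=P;b+=P@o
    X=np.linalg.solve(A,b); return X
E
python3 - <<'E'
from h import *
s=robot.read_state(); print({k:np.round(v,3).tolist() for k,v in s.items()})
for n in ['scene','side','wrist']:
    shot(n,n+'0'); _,K,R,t=load(n+'0'); print(n,np.round(-R.T@t,3),np.round(R[2],2),K[0,0])
E
```

```text
pics
{'time': 0.0, 'qpos': [-1.308, 0.343, 1.525, -0.0, 1.275, -0.146], 'joint_vel': [0.002, 0.0, 0.0, 0.001, -0.002, -0.0], 'joint_torque': [-0.001, -43.124, -24.422, 0.072, 0.056, -0.0], 'tcp_pos': [0.209, -0.481, 0.234], 'tcp_rot': [[0.918, 0.398, -0.0], [0.398, -0.918, 0.001], [0.0, -0.001, -1.0]], 'ft_force': [-0.543, -0.118, 0.353], 'moment': [-0.066, 0.003, -0.013], 'gripper_width': 1.001}
scene [ 0.817 -0.54   0.803] [-0.33  0.56 -0.76] 376.766621841202
side [0.132 0.769 0.664] [ 0.39 -0.75 -0.53] 422.1398407039129
wrist [ 0.28  -0.45   0.385] [-0.26 -0.11 -0.96] 323.20809373913363
```

View pics/scene0.png

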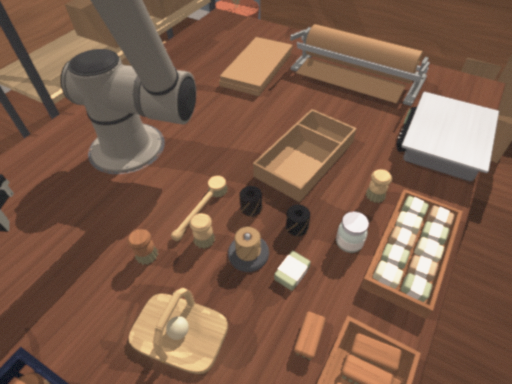

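View pics/side0.png

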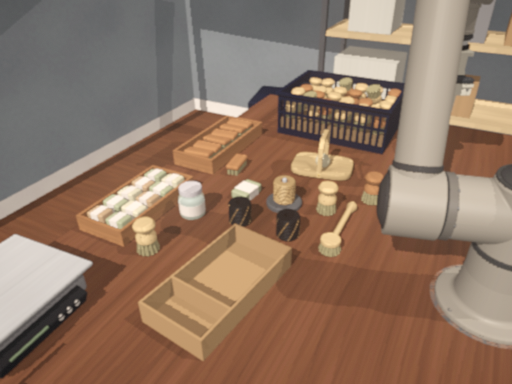

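View pics/wrist0.png

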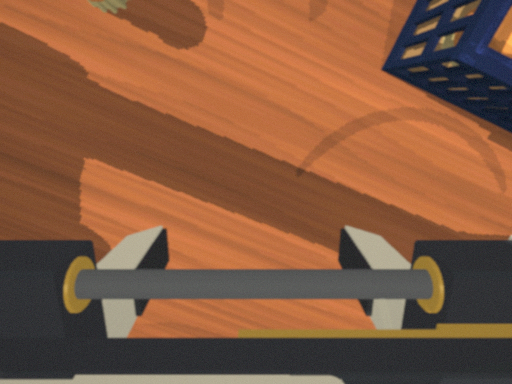

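Run:
```python
from h import *
a=load('scene0')[0]; b=load('side0')[0]
A=cv2.resize(a[180:384,120:320],None,fx=4,fy=4,interpolation=cv2.INTER_CUBIC)[:, :]
A=cv2.resize(a[170:300,180:330],(690,598),interpolation=cv2.INTER_CUBIC)
cv2.imwrite('pics/c1.png',A[:,:,::-1])
cv2.imwrite('pics/c2.png',cv2.resize(a[280:384,120:240],(690,598),interpolation=cv2.INTER_CUBIC)[:,:,::-1])
cv2.imwrite('pics/c3.png',cv2.resize(b[120:250,220:370],(690,598),interpolation=cv2.INTER_CUBIC)[:,:,::-1])
cv2.imwrite('pics/c4.png',cv2.resize(b[220:350,140:300],(736,598),interpolation=cv2.INTER_CUBIC)[:,:,::-1])
cv2.imwrite('pics/c5.png',cv2.resize(a[100:210,240:370],(700,592),interpolation=cv2.INTER_CUBIC)[:,:,::-1])
```

```text
(no output)
```

View pics/c1.png

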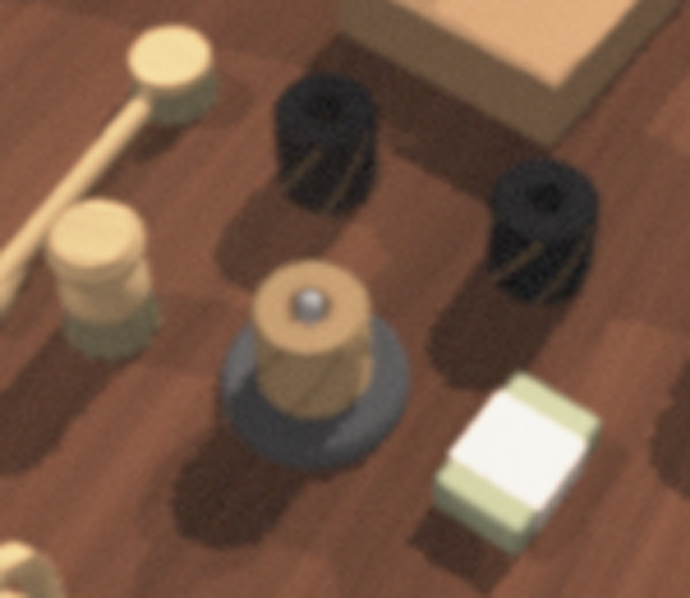

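View pics/c2.png

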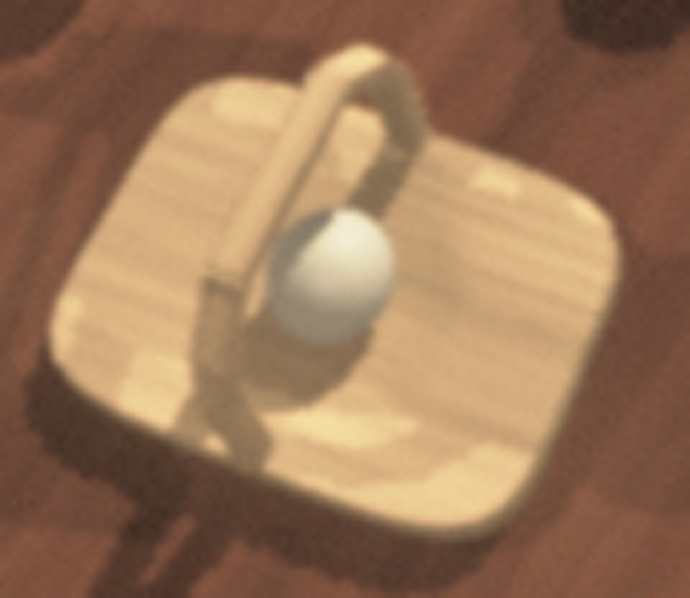

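View pics/c3.png

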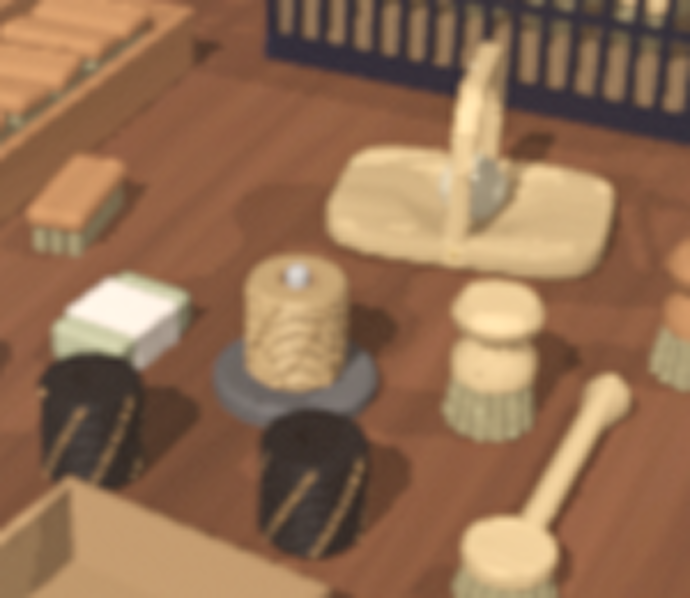

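View pics/c4.png

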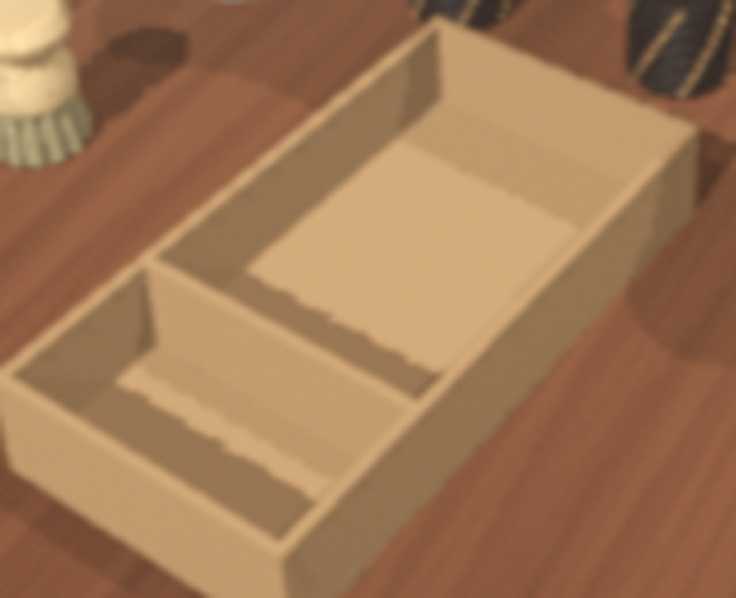

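View pics/c5.png

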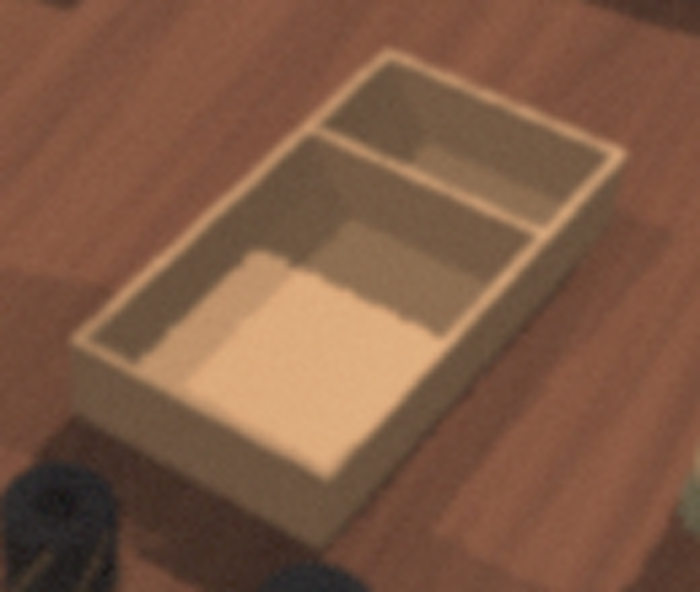

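Run:
```python
from h import *
np.set_printoptions(precision=4,suppress=True)
h=.5
def S(c,o,s): return (o[0]+c[0]/s-h*0, o[1]+c[1]/s)
def sc1(x,y): return ('scene0',180+x/4.6-.4,170+y/4.6-.4)
def sc2(x,y): return ('scene0',120+x/5.75-.4,280+y/5.75-.4)
def sd3(x,y): return ('side0',220+x/4.6-.4,120+y/4.6-.4)
def sd4(x,y): return ('side0',140+x/4.6-.4,220+y/4.6-.4)
def sc5(x,y): return ('scene0',240+x/5.385-.4,100+y/5.385-.4)
a=sc1(311,298);b=sd3(297,271)
print('post tri',tri(a,b),'planes .084',onz(*a,.084),onz(*b,.084))
A=[sc5(388,50),sc5(625,153),sc5(325,487),sc5(78,342)]
B=[sd4(2,374),None,None,None]
for n,p in zip(['far-left?','farright','nearright','nearleft'],A): print(n,onz(*p,.055))
for p in [sd4(280,555),sd4(2,374),sd4(436,20),sd4(696,130)]: print('side',onz(*p,.055))
print('div',onz(*sc5(318,130),.055),onz(*sc5(540,234),.055))
a=sc2(332,277);b=sd3(475,190);print('ball',tri(a,b),onz(*a,.031),onz(*b,.031))
print('handle ends top z .1235', onz(*sc2(222,272),.1235),onz(*sc2(368,50),.1235))
print('side',onz(*sd3(489,50),.1235),onz(*sd3(474,100),.1235))
```

```text
post tri [ 0.5338 -0.1404  0.082 ] planes .084 [ 0.5344 -0.1416  0.084 ] [ 0.5327 -0.137   0.084 ]
far-left? [0.4498 0.3882 0.055 ]
farright [0.6067 0.3679 0.055 ]
nearright [0.5702 0.0613 0.055 ]
nearleft [0.4144 0.0877 0.055 ]
side [0.4503 0.3888 0.055 ]
side [0.6054 0.366  0.055 ]
side [0.5693 0.0695 0.055 ]
side [0.4113 0.0894 0.055 ]
div [0.4465 0.3015 0.055 ] [0.591  0.2816 0.055 ]
ball [ 0.5076 -0.3805  0.0284] [ 0.5091 -0.3808  0.031 ] [ 0.5058 -0.3761  0.031 ]
handle ends top z .1235 [ 0.5147 -0.416   0.1235] [ 0.508  -0.3324  0.1235]
side [ 0.5131 -0.4037  0.1235] [ 0.4948 -0.3249  0.1235]
```

Run:
```python
from h import *
np.set_printoptions(precision=3,suppress=True)
def sc1(x,y): return ('scene0',180+x/4.6-.4,170+y/4.6-.4)
def sd3(x,y): return ('side0',220+x/4.6-.4,120+y/4.6-.4)
for n,x,y,z in [('blk1',325,105,.062),('blk2',545,190,.062),('brush_a',97,235,.085),('soap',518,455,.026)]: print(n,onz(*sc1(x,y),z))
for n,x,y,z in [('blk1',313,440,.062),('blk2',92,385,.062),('brush_a',498,310,.085),('soap',122,310,.026)]: print(n,onz(*sd3(x,y),z))
print('foot L/R',onz(*sc1(222,375),.014),onz(*sc1(410,375),.014))
# crate corners side
for u,v in [(278,97),(385,130)]: print('crate',onz('side0',u,v,.19))
```

```text
blk1 [ 0.464 -0.015  0.062]
blk2 [ 0.599 -0.008  0.062]
brush_a [ 0.419 -0.163  0.085]
soap [ 0.652 -0.139  0.026]
blk1 [ 0.466 -0.013  0.062]
blk2 [ 0.597 -0.005  0.062]
brush_a [ 0.412 -0.147  0.085]
soap [ 0.65  -0.134  0.026]
foot L/R [ 0.491 -0.168  0.014] [ 0.578 -0.119  0.014]
crate [ 0.698 -0.442  0.19 ]
crate [ 0.323 -0.335  0.19 ]
```

Run:
```python
from h import *
a=load('scene0')[0]; b=load('side0')[0]
cv2.imwrite('pics/c6.png',cv2.resize(b[60:170,260:420],(800,550),interpolation=cv2.INTER_CUBIC)[:,:,::-1])
cv2.imwrite('pics/c7.png',cv2.resize(a[324:384,0:90],(780,520),interpolation=cv2.INTER_CUBIC)[:,:,::-1])
```

```text
(no output)
```

View pics/c6.png

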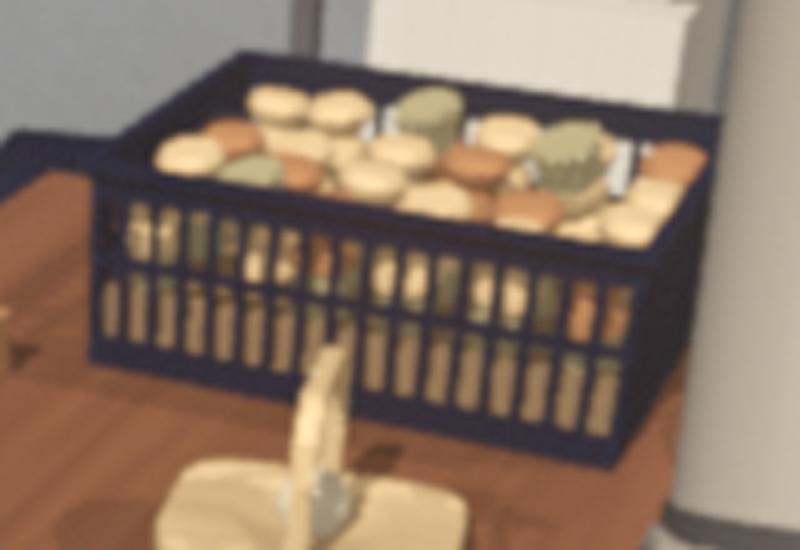

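View pics/c7.png

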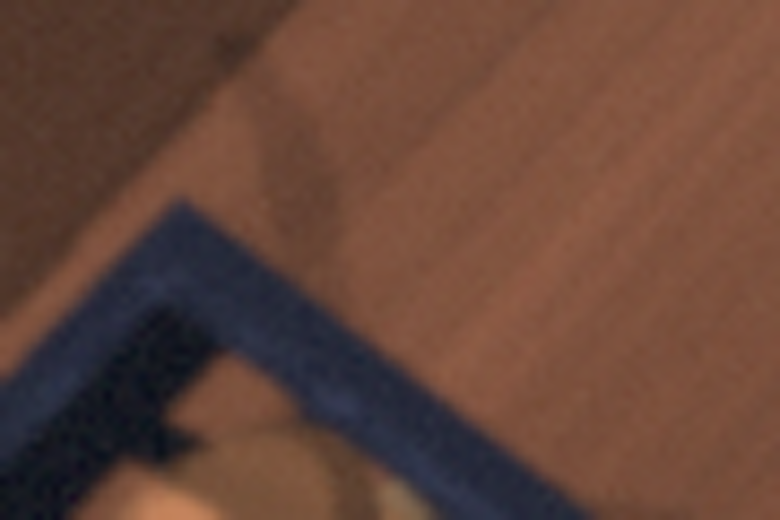

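Run:
```python
from h import *
np.set_printoptions(precision=3,suppress=True)
for z in (.15,.19): print(z,onz('side0',389,112,z),onz('side0',279,96,z),onz('scene0',20.8,347.6,z),onz('scene0',68,384,z))
print(onz('side0',383,152.5,0),onz('side0',278.5,132,0))
```

```text
0.15 [ 0.362 -0.578  0.15 ] [ 0.747 -0.555  0.15 ] [ 0.347 -0.564  0.15 ] [ 0.461 -0.564  0.15 ]
0.19 [ 0.344 -0.473  0.19 ] [ 0.699 -0.452  0.19 ] [ 0.375 -0.562  0.19 ] [ 0.483 -0.562  0.19 ]
[ 0.36  -0.584  0.   ] [ 0.756 -0.577  0.   ]
```

```bash
python3 -m jog '[[[15,-8,0],[0,0,1]],[[45,-25,0],[0,0,3]],[[83,-46,0],[0,0,5]],[[125,-70,0],[0,0,8]],[[168,-94,0],[0,0,11]],[[212,-118,0],[0,0,14]],[[256,-142,0],[0,0,17]],[[300,-167,0],[0,0,20]],[[342,-190,0],[0,0,22]],[[375,-209,0],[0,0,23.4]]]' 0; python3 -m jog '[[[0,0,0],[0,0,0]],[[0,0,0],[0,0,0]],[[0,0,0],[0,0,0]],[[0,0,0],[0,0,0]],[[0,0,0],[0,0,0]],[[0,0,0],[0,0,0]],[[0,0,0],[0,0,0]],[[0,0,0],[0,0,0]],[[0,0,0],[0,0,0]],[[0,0,0],[0,0,0]]]'
python3 - <<'E'
from h import *
s=robot.read_state(); print(s['qpos'],s['tcp_rot'])
shot('wrist','w1')
E
```

```text
time: 1.15
tcp_pos: [0.4709, -0.1385, 0.2346]
tcp_rot: [[1.0, 0.0, 0.0], [0.0, -1.0, 0.0], [0.0, -0.0, -1.0]]
ft_force: [-0.0, -1.3, -0.3]
gripper_width: 1.001
time: 2.15
tcp_pos: [0.4697, -0.1409, 0.2347]
tcp_rot: [[1.0, 0.0, -0.0], [0.0, -1.0, -0.0], [-0.0, 0.0, -1.0]]
ft_force: [-0.2, 0.6, 0.2]
gripper_width: 0.997
[-4.47788144e-01  2.78757871e-01  1.61555966e+00 -9.32990841e-05
  1.24723641e+00  1.12259905e+00] [[ 9.99999904e-01  4.38798701e-04 -3.40202752e-06]
 [ 4.38798371e-04 -9.99999899e-01 -9.64988860e-05]
 [-3.44437076e-06  9.64973839e-05 -9.99999995e-01]]
```

View pics/w1.png

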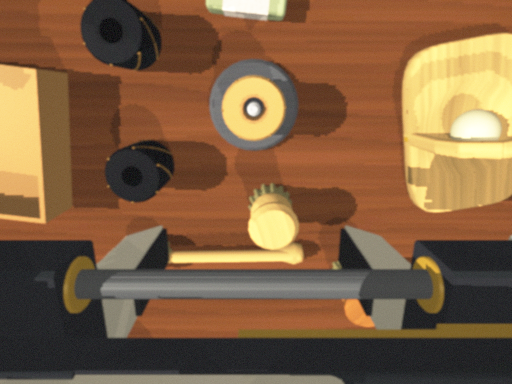

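Run:
```python
from h import *
np.set_printoptions(precision=4,suppress=True)
im=load('w1')[0]
hsv=cv2.cvtColor(im,cv2.COLOR_RGB2HSV)
m=((hsv[...,0]>12)&(hsv[...,0]<30)&(hsv[...,2]>120)).astype(np.uint8); m[:, :200]=0;m[:,310:]=0;m[160:]=0;m[:50]=0
c=max(cv2.findContours(m,cv2.RETR_EXTERNAL,cv2.CHAIN_APPROX_NONE)[0],key=cv2.contourArea)
e=cv2.fitEllipse(c);print(e)
print('roll top',onz('w1',*e[0],.076), 'edges',onz('w1',e[0][0]-e[1][0]/2,e[0][1],.076)-onz('w1',e[0][0]+e[1][0]/2,e[0][1],.076))
m2=((hsv[...,1]<60)&(hsv[...,2]>120)).astype(np.uint8); m2[:95]=0;m2[125:]=0;m2[:,:240]=0;m2[:,270:]=0
ys,xs=np.nonzero(m2);print(xs.mean(),ys.mean(),len(xs)); p=('w1',xs.mean(),ys.mean())
print('post',onz(*p,.084)); 
print('tri3',tri(p,('scene0',247.2,234.4),('side0',284.2,178.5)))
print('scene/side proj', proj('scene0',onz(*p,.084)),proj('side0',onz(*p,.084)))
A=cv2.resize(im[20:230,390:512],(348*1,600),interpolation=cv2.INTER_CUBIC);cv2.imwrite('pics/c8.png',A[:,:,::-1])
```

```text
((252.1625213623047, 108.23242950439453), (66.38844299316406, 67.7527847290039), 164.6151123046875)
roll top [ 0.5342 -0.1388  0.076 ] edges [-0.      0.0616  0.    ]
252.88 108.86285714285714 175
post [ 0.534  -0.1394  0.084 ]
tri3 [ 0.5338 -0.14    0.082 ]
scene/side proj [247.5804 233.6211] [284.1056 178.0004]
```

View pics/c8.png

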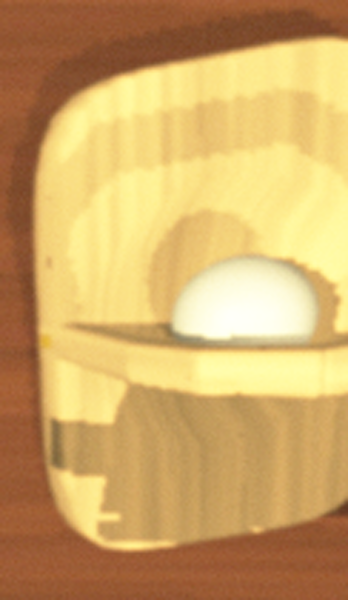

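```bash
python3 -m jog '[[[20,0,0],[0,0,0]],[[50,-1,0],[0,0,0]],[[64,-1,5],[0,0,0]],[[64,-1,25],[0,0,0]],[[64,-1,55],[0,0,0]],[[64,-1,90],[0,0,0]],[[64,-1,120],[0,0,0]],[[64,-1,140],[0,0,0]],[[64,-1,150],[0,0,0]],[[64,-1,150],[0,0,0]]]' 0; python3 -m jog '[[[0,0,6],[0,0,0]],[[0,0,14],[0,0,0]],[[0,0,22],[0,0,0]],[[0,0,30],[0,0,0]],[[0,0,36],[0,0,0]],[[0,0,40],[0,0,0]],[[0,0,41],[0,0,0]],[[0,0,41],[0,0,0]],[[0,0,41],[0,0,0]],[[0,0,41],[0,0,0]]]'
python3 - <<'E'
from h import *
shot('wrist','w2');shot('scene','s2')
E
```

```text
time: 3.2
tcp_pos: [0.5328, -0.1396, 0.0834]
tcp_rot: [[1.0, 0.001, -0.003], [0.001, -1.0, 0.001], [-0.003, -0.001, -1.0]]
ft_force: [0.1, 0.2, 0.6]
gripper_width: 1.001
time: 4.2
tcp_pos: [0.534, -0.14, 0.044]
tcp_rot: [[1.0, 0.0, 0.001], [0.0, -1.0, -0.0], [0.001, 0.0, -1.0]]
ft_force: [-0.0, -0.8, 0.3]
gripper_width: 1.002
```

View pics/w2.png

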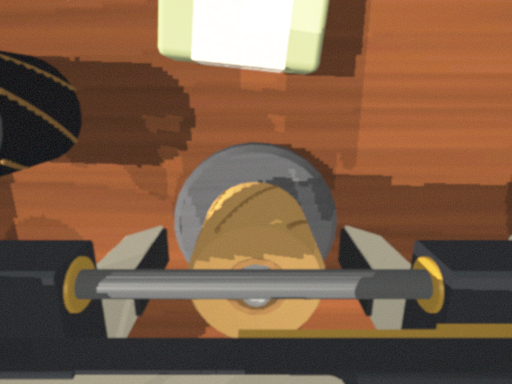

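View pics/s2.png

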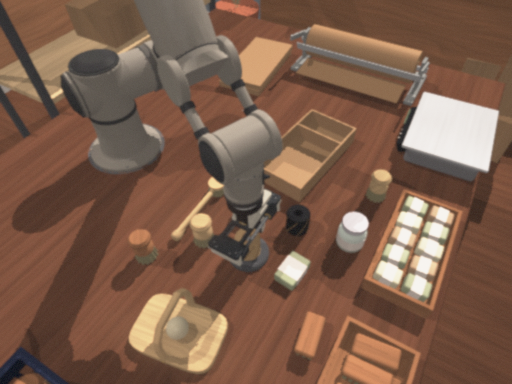

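```bash
python3 -m jog '[[[0,0,0],[0,0,0]],[[0,0,0],[0,0,0]],[[0,0,0],[0,0,0]],[[0,0,0],[0,0,0]],[[0,0,0],[0,0,0]],[[0,0,0],[0,0,0]],[[0,0,0],[0,0,0]],[[0,0,0],[0,0,0]],[[0,0,0],[0,0,0]],[[0,0,0],[0,0,0]]]' 1
```

```text
time: 5.3
tcp_pos: [0.5338, -0.1399, 0.0437]
tcp_rot: [[1.0, 0.0, 0.0], [0.0, -1.0, -0.0], [0.0, 0.0, -1.0]]
ft_force: [-0.3, -0.8, 1.1]
gripper_width: 0.645
```

```bash
python3 -m jog '[[[0,0,-3],[0,0,0]],[[0,0,-10],[0,0,0]],[[0,0,-20],[0,0,0]],[[0,0,-34],[0,0,0]],[[0,0,-52],[0,0,0]],[[0,0,-74],[0,0,0]],[[0,0,-96],[0,0,0]],[[0,0,-114],[0,0,0]],[[0,0,-126],[0,0,0]],[[0,0,-130],[0,0,0]]]'
python3 - <<'E'
from h import *
shot('scene','s3');shot('side','d3')
s=robot.read_state();print(s['qpos'],s['ft_force'],s['gripper_width'])
E
```

```text
time: 6.3
tcp_pos: [0.5343, -0.1401, 0.1755]
tcp_rot: [[1.0, 0.0, 0.003], [0.0, -1.0, -0.001], [0.003, 0.001, -1.0]]
ft_force: [0.6, -0.6, -0.7]
gripper_width: 0.643
[-3.95157503e-01  4.44550164e-01  1.54152322e+00 -5.88064182e-05
  1.15467276e+00  1.17524101e+00] [-0.93216781 -0.4562603  -0.18616358] 0.6478620829366272
```

View pics/d3.png

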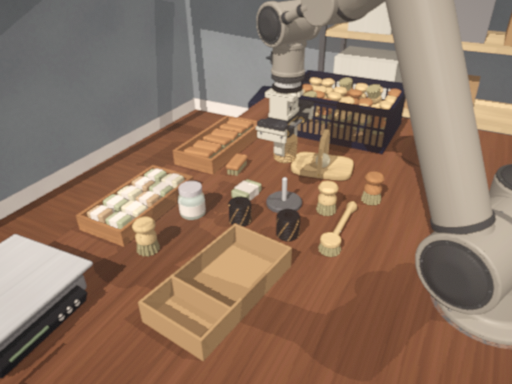

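View pics/s3.png

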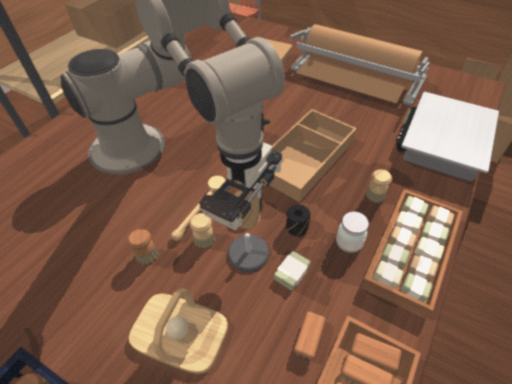

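```bash
python3 -m jog '[[[0,-10,-5],[0,0,-3]],[[-2,-35,-10],[0,0,-9]],[[-4,-73,-15],[0,0,-16]],[[-7,-119,-20],[0,0,-24]],[[-9,-167,-20],[0,0,-32]],[[-11,-215,-20],[0,0,-40]],[[-14,-263,-20],[0,0,-48]],[[-17,-311,-20],[0,0,-55]],[[-19,-352,-20],[0,0,-60]],[[-21,-380,-20],[0,0,-63]]]'
```

```text
time: 7.4
tcp_pos: [0.5114, 0.2428, 0.1924]
tcp_rot: [[0.449, 0.893, -0.002], [0.893, -0.449, -0.0], [-0.001, -0.002, -1.0]]
ft_force: [0.9, -0.2, -0.8]
gripper_width: 0.643
```

```bash
python3 -m jog '[[[0,0,0],[0,0,-2]],[[0,0,0],[0,0,-6]],[[0,0,0],[0,0,-11]],[[0,0,0],[0,0,-16]],[[0,0,0],[0,0,-19]],[[0,0,0],[0,0,-19.6]],[[0,0,0],[0,0,-19.6]],[[0,0,0],[0,0,-19.6]],[[0,0,0],[0,0,-19.6]],[[0,0,0],[0,0,-19.6]]]'
python3 - <<'E'
from h import *
shot('wrist','w4');shot('side','d4')
s=robot.read_state();print(s['qpos'],s['tcp_rot'][0])
E
```

```text
time: 8.4
tcp_pos: [0.5126, 0.2401, 0.1936]
tcp_rot: [[0.129, 0.992, -0.0], [0.992, -0.129, -0.0], [-0.0, -0.0, -1.0]]
ft_force: [0.9, -0.0, -1.1]
gripper_width: 0.646
[ 3.02727238e-01  4.51047158e-01  1.47228546e+00 -9.11731503e-05
  1.21824610e+00  4.31748156e-01] [1.28632042e-01 9.91692390e-01 3.88151639e-05]
```

View pics/w4.png

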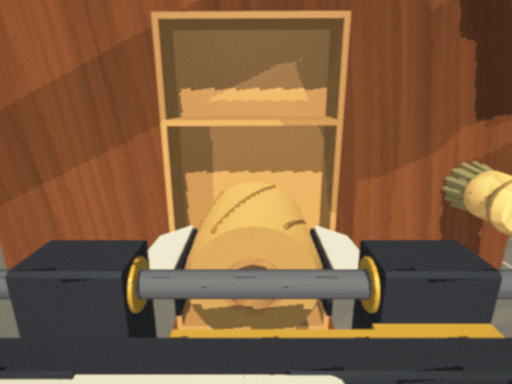

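View pics/d4.png

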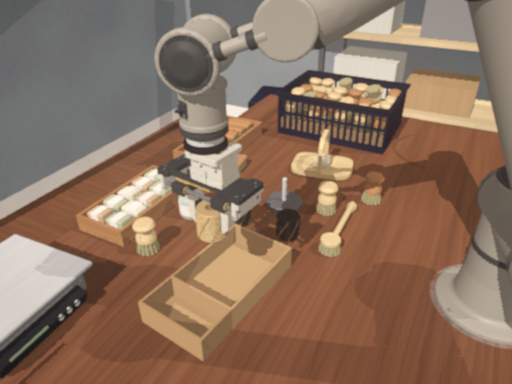

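Run:
```python
from h import *
np.set_printoptions(precision=4,suppress=True)
print(proj('d4',[.5126,.24,.164+.031]))
im=load('w4')[0]
A=cv2.resize(im[0:150,135:370],(799,510),interpolation=cv2.INTER_CUBIC);cv2.imwrite('pics/c9.png',A[:,:,::-1])
```

```text
[211.7428 220.4157]
```

View pics/c9.png

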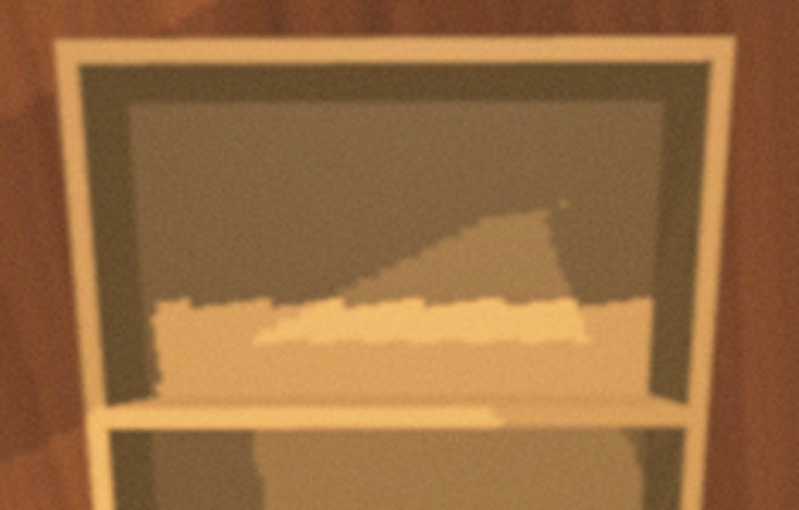

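Run:
```python
from h import *
np.set_printoptions(precision=4,suppress=True)
f=lambda x,y:onz('w4',135+x/3.4-.4,y/3.4-.4,.055)
P=dict(fl=f(54,38),fr=f(737,37),ifl=f(80,66),ifr=f(711,60),dl=f(105,404),dr=f(690,401),dl2=f(110,430),dr2=f(686,427))
for k,v in P.items(): print(k,v)
print('w',np.linalg.norm(P['fl']-P['fr']),'angle',np.degrees(np.arctan2(*(P['fr']-P['fl'])[[1,0]])),np.degrees(np.arctan2(*(P['dr']-P['dl'])[[1,0]])))
c=(P['ifl']+P['ifr']+P['dl']+P['dr'])/4;print('narrow',c, 'len',np.linalg.norm(P['ifl']-P['dl']))
R=robot.read_state(); T=np.array(R['tcp_rot']);p=np.array(R['tcp_pos']);print(p,'tool shift mm',1000*T.T@(c-p))
```

```text
fl [0.449  0.3918 0.055 ]
fr [0.6085 0.3713 0.055 ]
ifl [0.4538 0.3852 0.055 ]
ifr [0.6022 0.3672 0.055 ]
dl [0.4435 0.3075 0.055 ]
dr [0.5929 0.2888 0.055 ]
dl2 [0.4434 0.3009 0.055 ]
dr2 [0.5915 0.2823 0.055 ]
w 0.1608186449307239 angle -7.3523917873183215 -7.136059023918296
narrow [0.5231 0.3372 0.055 ] len 0.07840148691700044
[0.5126 0.2401 0.1937] tool shift mm [ 97.6259  -2.0574 138.6792]
```

```bash
python3 -m jog '[[[6,0,0],[0,0,0]],[[20,0,0],[0,0,0]],[[40,-1,0],[0,0,0]],[[60,-1,0],[0,0,0]],[[78,-2,0],[0,0,0]],[[90,-2,5],[0,0,0]],[[96,-2,18],[0,0,0]],[[96,-2,38],[0,0,0]],[[96,-2,58],[0,0,0]],[[96,-2,70],[0,0,0]]]'
python3 - <<'E'
from h import *
shot('side','d5');shot('scene','s5')
a=load('d5')[0][140:350,100:300];b=load('s5')[0][60:220,220:400]
cv2.imwrite('pics/c10.png',np.hstack([cv2.resize(a,(400,420)),cv2.resize(b,(400,420))])[:,:,::-1])
E
```

```text
time: 9.5
tcp_pos: [0.5219, 0.335, 0.1209]
tcp_rot: [[0.129, 0.992, -0.003], [0.992, -0.129, -0.002], [-0.002, -0.003, -1.0]]
ft_force: [-1.0, 0.4, -1.2]
gripper_width: 0.646
```

View pics/c10.png

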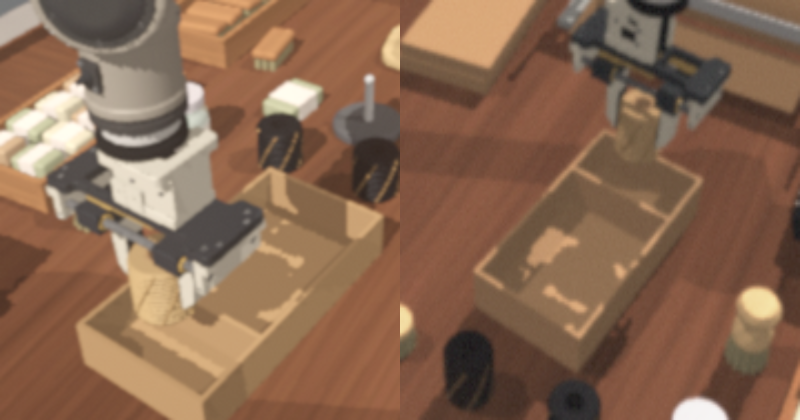

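```bash
python3 -m jog '[[[0,0,6],[0,0,0]],[[0,0,18],[0,0,0]],[[0,0,34],[0,0,0]],[[0,0,50],[0,0,0]],[[0,0,64],[0,0,0]],[[0,0,74],[0,0,0]],[[0,0,81],[0,0,0]],[[0,0,85],[0,0,0]],[[0,0,87],[0,0,0]],[[0,0,87],[0,0,0]]]'; python3 -m jog '[[[0,0,0.5],[0,0,0]],[[0,0,0.5],[0,0,0]],[[0,0,0.5],[0,0,0]],[[0,0,0.5],[0,0,0]],[[0,0,0.5],[0,0,0]],[[0,0,0.5],[0,0,0]],[[0,0,0.5],[0,0,0]],[[0,0,0.5],[0,0,0]],[[0,0,0.5],[0,0,0]],[[0,0,0.5],[0,0,0]]]'
python3 - <<'E'
from h import *
shot('side','d6');shot('scene','s6')
a=load('d6')[0][140:350,100:300];b=load('s6')[0][60:220,220:400]
cv2.imwrite('pics/c11.png',np.hstack([cv2.resize(a,(400,420)),cv2.resize(b,(400,420))])[:,:,::-1])
E
```

```text
time: 10.6
tcp_pos: [0.5231, 0.3357, 0.0369]
tcp_rot: [[0.128, 0.992, 0.0], [0.992, -0.128, 0.0], [0.0, 0.0, -1.0]]
ft_force: [1.6, 0.1, -1.8]
gripper_width: 0.646
time: 11.6
tcp_pos: [0.5229, 0.3355, 0.0362]
tcp_rot: [[0.128, 0.992, -0.0], [0.992, -0.128, -0.0], [-0.0, -0.0, -1.0]]
ft_force: [-0.3, 0.8, -0.7]
gripper_width: 0.646
```

View pics/c11.png

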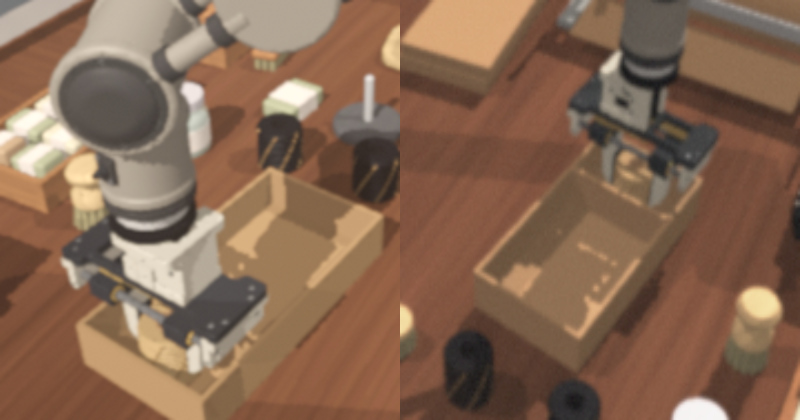

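```bash
python3 -m jog '[[[0,0,0.5],[0,0,0]],[[0,0,1],[0,0,0]],[[0,0,1],[0,0,0]],[[0,0,1],[0,0,0]],[[0,0,1],[0,0,0]],[[0,0,1],[0,0,0]],[[0,0,1],[0,0,0]],[[0,0,1],[0,0,0]],[[0,0,1],[0,0,0]],[[0,0,1],[0,0,0]]]'; python3 -m jog '[[[0,0,0],[0,0,0]],[[0,0,0],[0,0,0]],[[0,0,0],[0,0,0]],[[0,0,0],[0,0,0]],[[0,0,0],[0,0,0]],[[0,0,0],[0,0,0]],[[0,0,0],[0,0,0]],[[0,0,0],[0,0,0]],[[0,0,0],[0,0,0]],[[0,0,0],[0,0,0]]]' 0.15
```

```text
time: 12.7
tcp_pos: [0.5229, 0.3356, 0.0352]
tcp_rot: [[0.128, 0.992, -0.0], [0.992, -0.128, -0.0], [-0.0, 0.0, -1.0]]
ft_force: [-0.3, -0.8, -1.5]
gripper_width: 0.645
time: 13.7
tcp_pos: [0.5229, 0.3356, 0.0352]
tcp_rot: [[0.128, 0.992, 0.0], [0.992, -0.128, -0.0], [-0.0, 0.0, -1.0]]
ft_force: [-0.3, -0.5, 0.1]
gripper_width: 0.85
```

Released; rise straight up.

```bash
python3 -m jog '[[[0,0,-4],[0,0,0]],[[0,0,-12],[0,0,0]],[[0,0,-25],[0,0,0]],[[0,0,-42],[0,0,0]],[[0,0,-65],[0,0,0]],[[0,0,-95],[0,0,0]],[[0,0,-130],[0,0,0]],[[0,0,-165],[0,0,0]],[[0,0,-195],[0,0,0]],[[0,0,-210],[0,0,0]]]'
python3 - <<'E'
from h import *
shot('side','d7');shot('scene','s7')
a=load('d7')[0][140:350,100:300];b=load('s7')[0][60:220,220:400]
cv2.imwrite('pics/c12.png',np.hstack([cv2.resize(a,(400,420)),cv2.resize(b,(400,420))])[:,:,::-1])
print(robot.read_state()['qpos'])
E
```

```text
time: 14.7
tcp_pos: [0.5237, 0.336, 0.2502]
tcp_rot: [[0.128, 0.992, 0.006], [0.992, -0.128, 0.003], [0.003, 0.005, -1.0]]
ft_force: [0.9, -0.6, 0.3]
gripper_width: 0.856
[ 4.47375602e-01  5.11532101e-01  1.21512626e+00 -6.73801183e-05
  1.40795393e+00  5.76110493e-01]
```

View pics/c12.png

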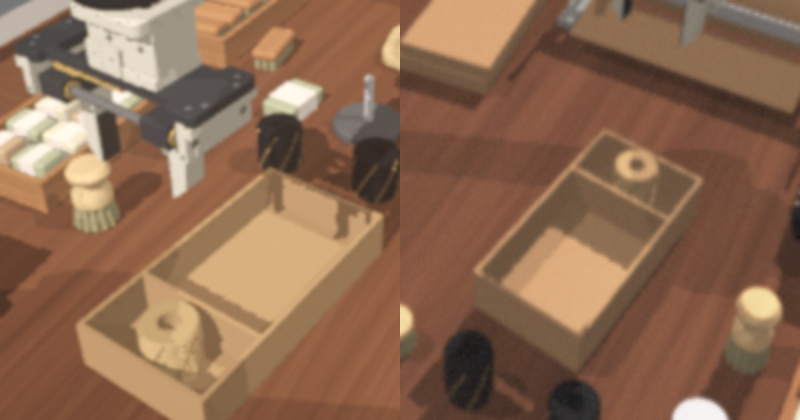

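```bash
python3 -m jog '[[[-12,1,0],[0,0,0]],[[-37,4,-5],[0,0,0]],[[-75,8,-10],[0,0,0]],[[-120,12,-10],[0,0,0]],[[-167,17,-10],[0,0,0]],[[-215,22,-10],[0,0,0]],[[-263,27,-10],[0,0,0]],[[-311,32,-10],[0,0,0]],[[-359,37,-10],[0,0,0]],[[-400,41,-10],[0,0,0]]]' 0; python3 -m jog '[[[-45,5,0],[0,0,-1]],[[-92,10,0],[0,0,-3]],[[-139,15,0],[0,0,-5]],[[-186,20,0],[0,0,-7]],[[-233,25,0],[0,0,-9]],[[-280,31,0],[0,0,-11]],[[-322,36,0],[0,0,-13]],[[-354,39,0],[0,0,-14.5]],[[-376,42,0],[0,0,-15.4]],[[-384,42.5,0],[0,0,-15.4]]]';python3 -m jog '[[[0,0,0],[0,0,0]],[[0,0,0],[0,0,0]],[[0,0,0],[0,0,0]],[[0,0,0],[0,0,0]],[[0,0,0],[0,0,0]],[[0,0,0],[0,0,0]],[[0,0,0],[0,0,0]],[[0,0,0],[0,0,0]],[[0,0,0],[0,0,0]],[[0,0,0],[0,0,0]]]'
python3 - <<'E'
from h import *
shot('wrist','w8')
print(robot.read_state()['qpos'])
E
```

```text
time: 15.8
tcp_pos: [0.5105, -0.0691, 0.2538]
tcp_rot: [[0.129, 0.992, -0.003], [0.992, -0.129, 0.0], [-0.0, -0.003, -1.0]]
ft_force: [0.4, 1.3, -0.2]
gripper_width: 0.999
time: 16.8
tcp_pos: [0.5032, -0.4548, 0.2528]
tcp_rot: [[-0.137, 0.991, -0.003], [0.991, 0.137, 0.002], [0.003, -0.002, -1.0]]
ft_force: [-0.8, -0.4, -0.9]
gripper_width: 0.997
time: 17.8
tcp_pos: [0.505, -0.4527, 0.2552]
tcp_rot: [[-0.139, 0.99, -0.0], [0.99, 0.139, -0.0], [-0.0, -0.0, -1.0]]
ft_force: [0.6, -0.5, -0.5]
gripper_width: 1.001
[-8.43685856e-01  6.28029601e-01  9.97541412e-01 -5.54276323e-05
  1.51598420e+00 -9.83618995e-01]
```

View pics/w8.png

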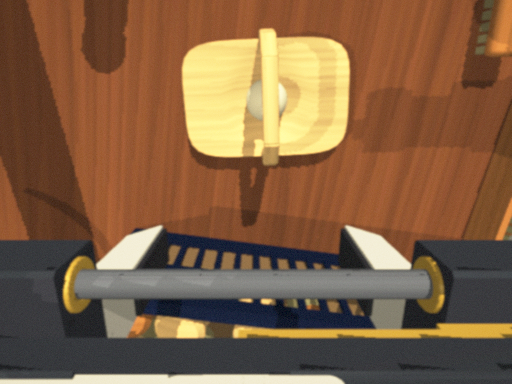

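Run:
```python
from h import *
im=load('w8')[0]
A=cv2.resize(im[20:175,170:370],(774,600),interpolation=cv2.INTER_CUBIC);cv2.imwrite('pics/c13.png',A[:,:,::-1])
```

View pics/c13.png

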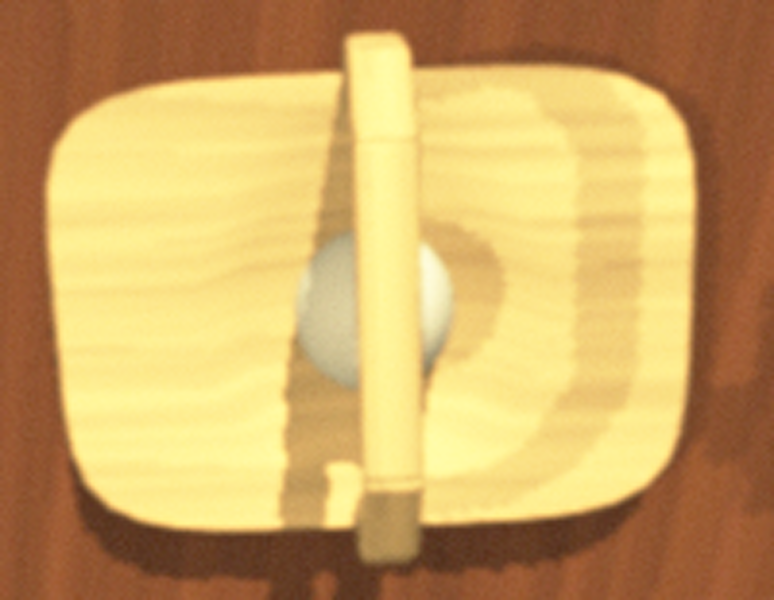

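Run:
```python
from h import *
np.set_printoptions(precision=4,suppress=True)
g=lambda x,y:(170+x/3.87-.4,20+y/3.87-.4)
f=lambda x,y,z:onz('w8',*g(x,y),z)
a,b=f(386,137,.1235),f(392,483,.1235)
print(a,b,np.linalg.norm(a-b),'dir',np.degrees(np.arctan2(*(a-b)[[1,0]])),'mid',(a+b)/2)
print('width',np.linalg.norm(f(354,137,.1235)-f(416,137,.1235)),np.linalg.norm(f(362,483,.1235)-f(422,483,.1235)))
print('ball',f(377,308,.031))
# tray outline from mask, at z=.021
im=load('w8')[0];hsv=cv2.cvtColor(im,cv2.COLOR_RGB2HSV)
m=((hsv[...,0]>18)&(hsv[...,0]<32)&(hsv[...,2]>120)).astype(np.uint8);m[200:]=0;m[:,:170]=0;m[:,370:]=0
m[:,255:285]=0
ys,xs=np.nonzero(m);print(xs.min(),xs.max(),ys.min(),ys.max())
c=np.vstack(cv2.findContours(m,cv2.RETR_EXTERNAL,cv2.CHAIN_APPROX_NONE)[0]).reshape(-1,2)
w=np.array([onz('w8',u,v,.021)[:2] for u,v in c]).astype(np.float32)
r=cv2.minAreaRect(w*1000);print(r)
R=robot.read_state(); T=np.array(R['tcp_rot']);p=np.array(R['tcp_pos']);q=(a+b)/2
print(p,'tool shift mm',1000*T.T@(q-p))
print(proj('scene0',q),proj('side0',q), 'scene bar mids expected c2:', (proj('scene0',q)-[119.6,279.6])*5.75,(proj('side0',q)-[219.6,119.6])*4.6)
print((proj('scene0',a)-[119.6,279.6])*5.75,(proj('side0',a)-[219.6,119.6])*4.6,(proj('scene0',b)-[119.6,279.6])*5.75,(proj('side0',b)-[219.6,119.6])*4.6)
```

```text
[ 0.5028 -0.3432  0.1235] [ 0.5152 -0.4146  0.1235] 0.07252078738132188 dir 99.88326529107268 mid [ 0.509  -0.3789  0.1235]
width 0.012974437526327279 0.013550228269834505
ball [ 0.5101 -0.3784  0.031 ]
182 348 38 156
((509.13330078125, -378.95556640625), (187.5197296142578, 128.42088317871094), 10.1825532913208)
[ 0.505  -0.4527  0.2552] tool shift mm [ 72.5156  14.2279 131.7122]
[168.771  308.4479] [324.4107 133.6635] scene bar mids expected c2: [282.733  165.8753] [482.1294  64.692 ]
[335.9945  68.7679] [472.2061  86.8055] [226.0678 269.1884] [491.6148  43.5543]
```

```bash
python3 -m jog '[[[8,2,0],[0,0,-0.5]],[[26,5,0],[0,0,-1]],[[48,9,0],[0,0,-1.5]],[[66,13,0],[0,0,-2]],[[72.5,14,5],[0,0,-2]],[[72.5,14,20],[0,0,-2]],[[72.5,14,42],[0,0,-2]],[[72.5,14,66],[0,0,-2]],[[72.5,14,84],[0,0,-2]],[[72.5,14,90],[0,0,-2]]]' 0; python3 -m jog '[[[0,0,4],[0,0,0]],[[0,0,12],[0,0,0]],[[0,0,22],[0,0,0]],[[0,0,33],[0,0,0]],[[0,0,44],[0,0,0]],[[0,0,52],[0,0,0]],[[0,0,57],[0,0,0]],[[0,0,58],[0,0,0]],[[0,0,58],[0,0,0]],[[0,0,58],[0,0,0]]]'
python3 - <<'E'
from h import *
shot('wrist','w9');shot('side','d9');shot('scene','s9')
a=load('d9')[0][90:210,250:390];b=load('s9')[0][234:384,100:260]
cv2.imwrite('pics/c14.png',np.hstack([cv2.resize(a,(400,400)),cv2.resize(b,(400,400))])[:,:,::-1])
E
```

```text
time: 18.85
tcp_pos: [0.5078, -0.3783, 0.1626]
tcp_rot: [[-0.174, 0.985, -0.003], [0.985, 0.174, 0.003], [0.003, -0.003, -1.0]]
ft_force: [-0.9, 0.8, 0.1]
gripper_width: 0.996
time: 19.85
tcp_pos: [0.5091, -0.3792, 0.1077]
tcp_rot: [[-0.174, 0.985, 0.001], [0.985, 0.174, -0.001], [-0.001, 0.001, -1.0]]
ft_force: [0.4, -0.7, -0.0]
gripper_width: 0.998
```

View pics/w9.png

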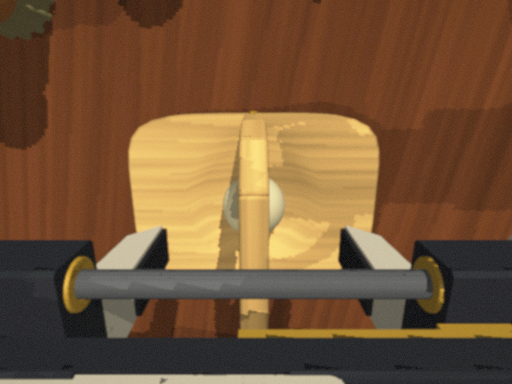

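View pics/c14.png

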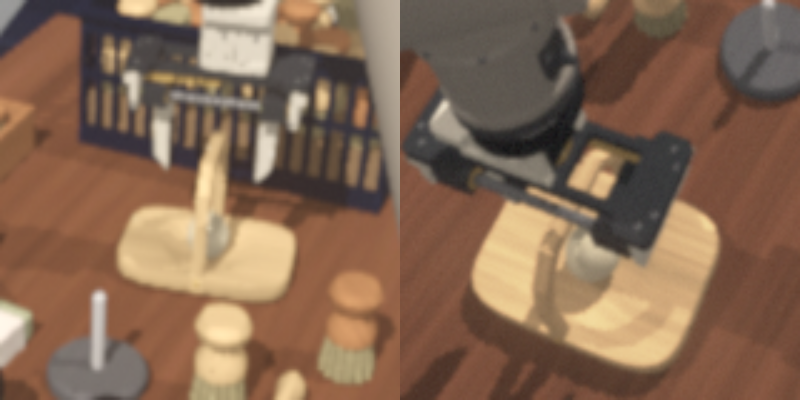

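```bash
python3 -m jog '[[[0,0,0],[0,0,0]],[[0,0,0],[0,0,0]],[[0,0,0],[0,0,0]],[[0,0,0],[0,0,0]],[[0,0,0],[0,0,0]],[[0,0,0],[0,0,0]],[[0,0,0],[0,0,0]],[[0,0,0],[0,0,0]],[[0,0,0],[0,0,0]],[[0,0,0],[0,0,0]]]' 0.78; python3 -m jog '[[[0,0,0],[0,0,0]],[[0,0,0],[0,0,0]],[[0,0,0],[0,0,0]],[[0,0,0],[0,0,0]],[[0,0,0],[0,0,0]],[[0,0,0],[0,0,0]],[[0,0,0],[0,0,0]],[[0,0,0],[0,0,0]],[[0,0,0],[0,0,0]],[[0,0,0],[0,0,0]]]' 1
python3 - <<'E'
from h import *
shot('wrist','w10')
E
```

```text
time: 21.0
tcp_pos: [0.5088, -0.3789, 0.1072]
tcp_rot: [[-0.174, 0.985, 0.0], [0.985, 0.174, -0.0], [-0.0, -0.0, -1.0]]
ft_force: [-0.3, 1.1, 0.5]
gripper_width: 0.23
time: 22.0
tcp_pos: [0.5088, -0.3789, 0.1072]
tcp_rot: [[-0.174, 0.985, 0.0], [0.985, 0.174, -0.0], [-0.0, 0.0, -1.0]]
ft_force: [1.0, -0.1, -2.3]
gripper_width: 0.148
```

View pics/w10.png

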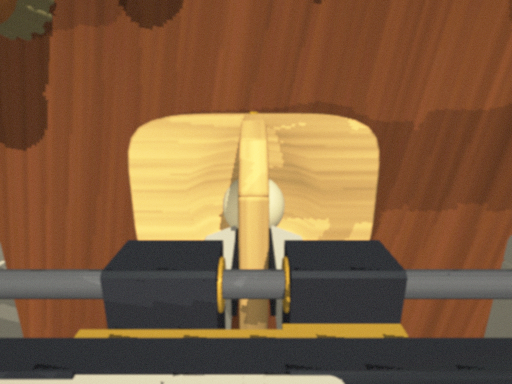

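```bash
python3 -m jog '[[[0,0,-0.2],[0,0,0]],[[0,0,-1.2],[0,0,0]],[[0,0,-3.9],[0,0,0]],[[0,0,-8.4],[0,0,0]],[[0,0,-15],[0,0,0]],[[0,0,-23.6],[0,0,0]],[[0,0,-34.1],[0,0,0]],[[0,0,-46],[0,0,0]],[[0,0,-59],[0,0,0]],[[0,0,-72.5],[0,0,0]]]'; python3 -m jog '[[[0,0,-13.5],[0,0,0]],[[0,0,-26.5],[0,0,0]],[[0,0,-38.4],[0,0,0]],[[0,0,-48.9],[0,0,0]],[[0,0,-57.5],[0,0,0]],[[0,0,-64.1],[0,0,0]],[[0,0,-68.6],[0,0,0]],[[0,0,-71.3],[0,0,0]],[[0,0,-72.3],[0,0,0]],[[0,0,-72.5],[0,0,0]]]'
python3 - <<'E'
from h import *
shot('wrist','w11');shot('side','d11');shot('scene','s11')
a=load('d11')[0][70:210,230:390];b=load('s11')[0][234:384,100:260]
cv2.imwrite('pics/c15.png',np.hstack([cv2.resize(a,(400,400)),cv2.resize(b,(400,400))])[:,:,::-1])
E
```

```text
time: 23.05
tcp_pos: [0.5089, -0.379, 0.1812]
tcp_rot: [[-0.174, 0.985, 0.0], [0.985, 0.174, -0.0], [-0.001, 0.0, -1.0]]
ft_force: [0.2, 0.1, -3.7]
gripper_width: 0.15
time: 24.05
tcp_pos: [0.5087, -0.3788, 0.252]
tcp_rot: [[-0.174, 0.985, -0.0], [0.985, 0.174, 0.0], [0.0, -0.0, -1.0]]
ft_force: [0.7, 0.1, -4.3]
gripper_width: 0.146
```

View pics/w11.png

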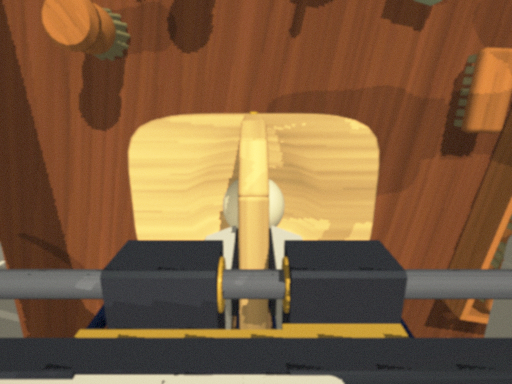

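View pics/c15.png

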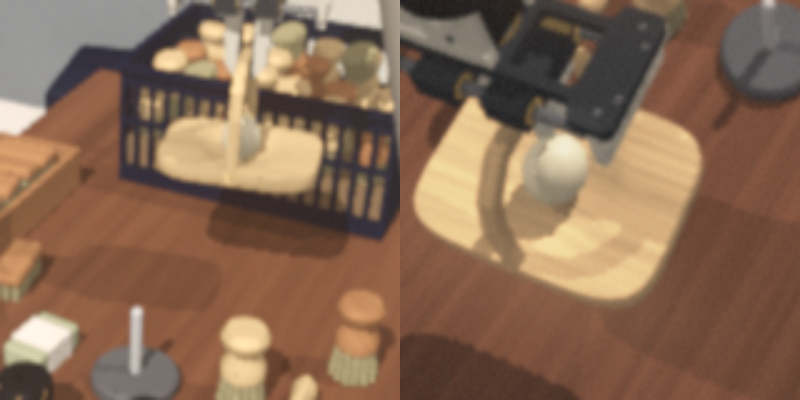

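Run:
```python
import numpy as np
D=np.array([.5042-.5088,.1865+.3789])*1000; W=72.6; th0=np.degrees(np.arctan2(.985,-.174))
s=lambda t:10*t**3-15*t**4+6*t**5
for k in range(5):
    s0=s(k/5); th=np.radians(th0+W*s0); x=np.array([np.cos(th),np.sin(th)]);y=np.array([np.sin(th),-np.cos(th)])
    rows=[]
    for i in range(1,11):
        d=s((k*10+i)/50)-s0; rows.append('[[%.1f,%.1f,0],[0,0,%.1f]]'%(D*d@x,D*d@y,-W*d))
    print('['+','.join(rows)+']')
```

```text
[[[0.0,0.0,0],[0,0,-0.0]],[[0.3,0.1,0],[0,0,-0.0]],[[1.1,0.2,0],[0,0,-0.1]],[[2.5,0.4,0],[0,0,-0.3]],[[4.8,0.8,0],[0,0,-0.6]],[[8.0,1.3,0],[0,0,-1.0]],[[12.3,2.1,0],[0,0,-1.6]],[[17.7,3.0,0],[0,0,-2.3]],[[24.4,4.1,0],[0,0,-3.2]],[[32.3,5.4,0],[0,0,-4.2]]]
[[[9.1,2.2,0],[0,0,-1.2]],[[19.4,4.8,0],[0,0,-2.6]],[[31.0,7.6,0],[0,0,-4.1]],[[43.8,10.7,0],[0,0,-5.8]],[[57.8,14.1,0],[0,0,-7.6]],[[72.8,17.8,0],[0,0,-9.6]],[[88.9,21.8,0],[0,0,-11.8]],[[106.0,25.9,0],[0,0,-14.0]],[[123.9,30.3,0],[0,0,-16.4]],[[142.5,34.9,0],[0,0,-18.8]]]
[[[16.7,10.7,0],[0,0,-2.5]],[[33.9,21.7,0],[0,0,-5.2]],[[51.4,32.9,0],[0,0,-7.8]],[[69.1,44.2,0],[0,0,-10.5]],[[87.0,55.6,0],[0,0,-13.3]],[[104.8,67.0,0],[0,0,-16.0]],[[122.5,78.4,0],[0,0,-18.7]],[[140.0,89.6,0],[0,0,-21.3]],[[157.2,100.5,0],[0,0,-24.0]],[[173.9,111.2,0],[0,0,-26.5]]]
[[[9.9,16.5,0],[0,0,-2.5]],[[19.3,32.3,0],[0,0,-4.8]],[[28.3,47.3,0],[0,0,-7.1]],[[36.8,61.6,0],[0,0,-9.2]],[[44.8,74.9,0],[0,0,-11.2]],[[52.2,87.2,0],[0,0,-13.1]],[[59.0,98.5,0],[0,0,-14.7]],[[65.1,108.8,0],[0,0,-16.3]],[[70.5,117.9,0],[0,0,-17.6]],[[75.3,125.9,0],[0,0,-18.8]]]
[[[1.7,7.9,0],[0,0,-1.0]],[[3.1,14.5,0],[0,0,-1.9]],[[4.2,19.9,0],[0,0,-2.6]],[[5.1,24.1,0],[0,0,-3.2]],[[5.8,27.3,0],[0,0,-3.6]],[[6.3,29.5,0],[0,0,-3.9]],[[6.6,30.9,0],[0,0,-4.1]],[[6.8,31.7,0],[0,0,-4.2]],[[6.8,32.0,0],[0,0,-4.2]],[[6.8,32.0,0],[0,0,-4.2]]]
```

```bash
python3 -m jog '[[[0,0,0],[0,0,0]],[[0.3,0.1,0],[0,0,0]],[[1.1,0.2,0],[0,0,-0.1]],[[2.5,0.4,0],[0,0,-0.3]],[[4.8,0.8,0],[0,0,-0.6]],[[8,1.3,0],[0,0,-1]],[[12.3,2.1,0],[0,0,-1.6]],[[17.7,3,0],[0,0,-2.3]],[[24.4,4.1,0],[0,0,-3.2]],[[32.3,5.4,0],[0,0,-4.2]]]'; python3 -m jog '[[[9.1,2.2,0],[0,0,-1.2]],[[19.4,4.8,0],[0,0,-2.6]],[[31,7.6,0],[0,0,-4.1]],[[43.8,10.7,0],[0,0,-5.8]],[[57.8,14.1,0],[0,0,-7.6]],[[72.8,17.8,0],[0,0,-9.6]],[[88.9,21.8,0],[0,0,-11.8]],[[106,25.9,0],[0,0,-14]],[[123.9,30.3,0],[0,0,-16.4]],[[142.5,34.9,0],[0,0,-18.8]]]'; python3 -m jog '[[[16.7,10.7,0],[0,0,-2.5]],[[33.9,21.7,0],[0,0,-5.2]],[[51.4,32.9,0],[0,0,-7.8]],[[69.1,44.2,0],[0,0,-10.5]],[[87,55.6,0],[0,0,-13.3]],[[104.8,67,0],[0,0,-16]],[[122.5,78.4,0],[0,0,-18.7]],[[140,89.6,0],[0,0,-21.3]],[[157.2,100.5,0],[0,0,-24]],[[173.9,111.2,0],[0,0,-26.5]]]'; python3 -m jog '[[[9.9,16.5,0],[0,0,-2.5]],[[19.3,32.3,0],[0,0,-4.8]],[[28.3,47.3,0],[0,0,-7.1]],[[36.8,61.6,0],[0,0,-9.2]],[[44.8,74.9,0],[0,0,-11.2]],[[52.2,87.2,0],[0,0,-13.1]],[[59,98.5,0],[0,0,-14.7]],[[65.1,108.8,0],[0,0,-16.3]],[[70.5,117.9,0],[0,0,-17.6]],[[75.3,125.9,0],[0,0,-18.8]]]'; python3 -m jog '[[[1.7,7.9,0],[0,0,-1]],[[3.1,14.5,0],[0,0,-1.9]],[[4.2,19.9,0],[0,0,-2.6]],[[5.1,24.1,0],[0,0,-3.2]],[[5.8,27.3,0],[0,0,-3.6]],[[6.3,29.5,0],[0,0,-3.9]],[[6.6,30.9,0],[0,0,-4.1]],[[6.8,31.7,0],[0,0,-4.2]],[[6.8,32,0],[0,0,-4.2]],[[6.8,32,0],[0,0,-4.2]]]'
python3 - <<'E'
from h import *
shot('wrist','w12');shot('side','d12');shot('scene','s12')
print(robot.read_state()['qpos'])
E
```

```text
time: 25.2
tcp_pos: [0.5085, -0.3455, 0.2522]
tcp_rot: [[-0.247, 0.969, 0.0], [0.969, 0.247, -0.0], [-0.0, 0.0, -1.0]]
ft_force: [-0.3, -0.4, -3.8]
gripper_width: 0.149
time: 26.2
tcp_pos: [0.5073, -0.1978, 0.2523]
tcp_rot: [[-0.548, 0.836, 0.0], [0.836, 0.548, -0.0], [-0.0, 0.0, -1.0]]
ft_force: [0.2, 1.0, -4.0]
gripper_width: 0.153
time: 27.2
tcp_pos: [0.5053, 0.0087, 0.2524]
tcp_rot: [[-0.864, 0.504, 0.0], [0.504, 0.864, -0.0], [-0.0, 0.0, -1.0]]
ft_force: [-1.0, -0.8, -3.4]
gripper_width: 0.151
time: 28.2
tcp_pos: [0.5047, 0.1545, 0.2522]
tcp_rot: [[-0.98, 0.201, 0.0], [0.201, 0.98, -0.0], [-0.0, -0.0, -1.0]]
ft_force: [1.2, -0.5, -4.4]
gripper_width: 0.149
time: 29.2
tcp_pos: [0.5046, 0.1863, 0.2522]
tcp_rot: [[-0.991, 0.13, -0.0], [0.13, 0.991, -0.0], [-0.0, -0.0, -1.0]]
ft_force: [0.4, -0.6, -4.2]
gripper_width: 0.152
[ 2.11143647e-01  3.52693590e-01  1.45886995e+00 -1.37757366e-04
  1.33005383e+00 -1.22891480e+00]
```

View pics/w12.png

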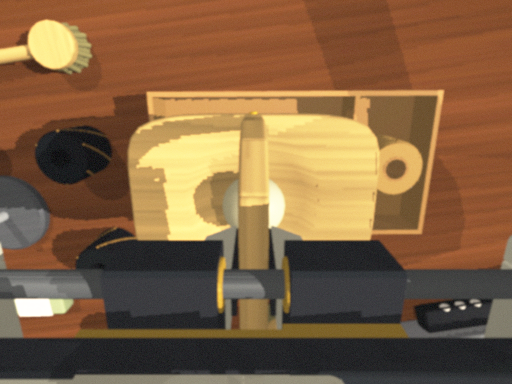

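View pics/d12.png

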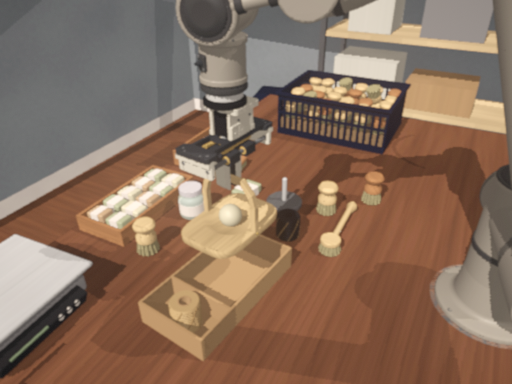

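View pics/s12.png

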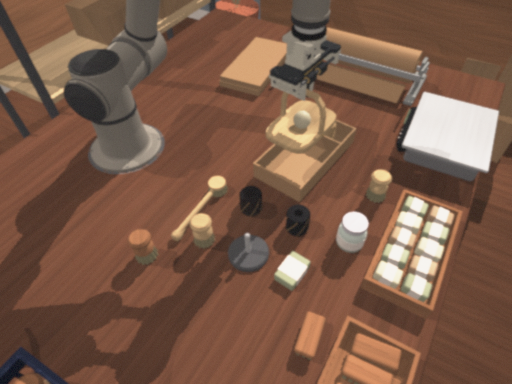

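Run:
```python
from h import *
im=load('w12')[0]
cv2.imwrite('pics/c16.png',cv2.resize(im[80:245,130:460],(800,400),interpolation=cv2.INTER_CUBIC)[:,:,::-1])
```

```text
(no output)
```

View pics/c16.png

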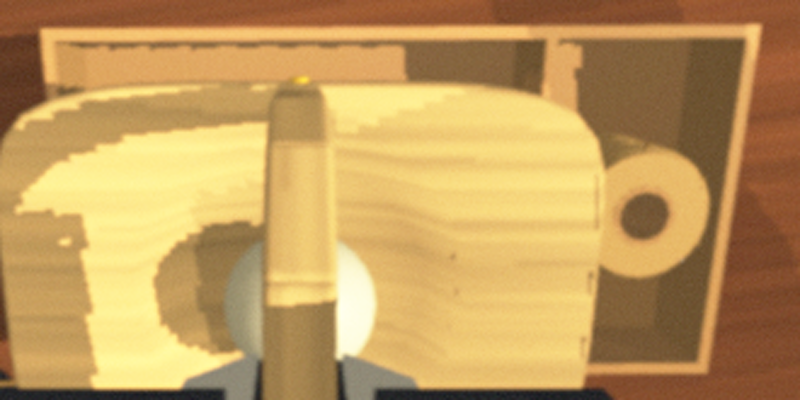

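Run:
```python
from h import *
np.set_printoptions(precision=4,suppress=True)
f=lambda x,y,z=.055:onz('w12',130+x/2.424-.4,80+y/2.424-.4,z)
a,b,c=f(40,30),f(761,25),f(707,374)
print(a,b,c,np.linalg.norm(a-b),np.linalg.norm(b-c),np.degrees(np.arctan2(*(b-a)[[1,0]])),np.degrees(np.arctan2(*(c-b)[[1,0]])))
cen=(a+c)/2;u=(b-a)/np.linalg.norm(b-a);print('centre',cen,'wide',cen-.0425*u)
d1,d2=f(546,40),f(560,40);print('div',d1,d2)
print('roll top',f(655,213,.067),'ball',f(300,300,.1446+.031))
s=robot.read_state();print(s['tcp_pos'],s['joint_vel'])
# side: box corners again & tray bottom check
for fn in('s12','d12'): print(fn,'ball',proj(fn,[s['tcp_pos'][0],s['tcp_pos'][1],.1446+.031]))
for fn,lo,hi in (('s12',(270,70),(340,160)),('d12',(190,180),(280,260))):
    im=load(fn)[0];hsv=cv2.cvtColor(im,cv2.COLOR_RGB2HSV);m=((hsv[...,1]<60)&(hsv[...,2]>140)).astype(np.uint8)
    n,l,st,ce=cv2.connectedComponentsWithStats(m)
    for i in range(1,n):
        if lo[0]<ce[i][0]<hi[0] and lo[1]<ce[i][1]<hi[1] and st[i,4]>60: print(fn,ce[i],st[i])
```

```text
[0.4113 0.0884 0.055 ] [0.4493 0.3918 0.055 ] [0.6088 0.3718 0.055 ] 0.30574932146031236 0.16079654168312163 82.87026627374163 -7.146197084076878
centre [0.5101 0.2301 0.055 ] wide [0.5048 0.1879 0.055 ]
div [0.4435 0.3012 0.055 ] [0.4443 0.3071 0.055 ]
roll top [0.5221 0.3419 0.067 ] ball [0.5048 0.1874 0.1756]
[0.5046 0.1862 0.2522] [-0.0012 -0.0009 -0.0008  0.0001  0.0004 -0.0002]
s12 ball [301.5478 119.1273]
d12 ball [230.4836 215.2069]
s12 [302.1406 117.6641] [295 111  14  14 128]
d12 [190.1859 199.1549] [178 181  26  39 839]
d12 [254.165  186.4757] [247 180  13  15 103]
d12 [237.4844 189.125 ] [232 185  11   8  64]
d12 [229.2351 214.2321] [219 204  21  21 336]
```

```bash
python3 -m jog '[[[0,0,0],[0,0,0]],[[0,0,0],[0,0,0]],[[0,0,0],[0,0,0]],[[0,0,0],[0,0,0]],[[0,0,0],[0,0,0]],[[0,0,0],[0,0,0]],[[0,0,0],[0,0,0]],[[0,0,0],[0,0,0]],[[0,0,0],[0,0,0]],[[0,0,0],[0,0,0]]]'
python3 - <<'E'
from h import *
im=shot('side','d13');a=load('d0' if 0 else 'side0')[0]
for n,(x,y,w,h) in dict(bc=(130,212,32,45),jar=(175,178,32,44),ba=(314,178,28,40),bb=(360,168,26,40),lb=(316,198,44,60),soap=(230,178,32,25)).items():
    print(n,np.abs(im[y:y+h,x:x+w].astype(int)-a[y:y+h,x:x+w]).mean().round(1))
s=robot.read_state();print(s['joint_vel'],s['gripper_width'],s['ft_force'])
print(robot.hand_in())
E
```

```text
time: 30.35
tcp_pos: [0.5046, 0.1864, 0.2522]
tcp_rot: [[-0.991, 0.13, 0.0], [0.13, 0.991, -0.0], [-0.0, -0.0, -1.0]]
ft_force: [0.3, -0.2, -4.1]
gripper_width: 0.149
bc 4.2
jar 16.8
ba 8.2
bb 11.0
lb 0.9
soap 38.3
[-1.41901064e-03 -1.82053023e-03 -4.89776574e-04 -1.31329398e-03
  7.88285483e-04  3.84563227e-05] 0.14886823349367462 [ 0.37567999 -0.23630639 -3.78371997]
the job is handed in; nothing more can be done
None
```

I handed in the job after about 30 s on the robot's clock. I lifted the jute roll off its post, stood it upright in the narrow bay and let it go. Then I lifted the tray by its handle, turned it about 73° to line up with the box, and am holding it over the wide bay.

**Last checks**
- **Tray position:** it sits within about 2 mm of the wide bay's centre and within about 0.2° of the box's long side. It is level and still, with its underside about 90 mm above the rim.
- **Ball:** all three cameras show it in the middle of the hollow, to within 2 mm of where it should be.
- **Roll:** it was seen upright in the narrow bay after release. My last measurement put it about 6 mm off where I released it, which is likely the limit of that one view. It is still clear of the bay's walls.
- **Forces:** the wrist readings printed between moves were about 4.5 N or less, in line with the tray's weight while carrying.

**One check that disagreed:** I compared side-view patches before and after for the other objects. The long brush and the brush beyond the box matched closely. The jar, the soap bar and the two standing brushes near the stand differed (average pixel difference 16.8, 38.3, 8.2 and 11.0). The soap bar is now partly hidden by the tray and handle, and I think the other differences are changed shadows. By eye, everything on the counter looked unmoved in the scene and side pictures, and the arm did not go near any of it.

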